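# Stack the second brass candlestick on the turntable for brazing

## Task

Build up the second candlestick upright on the bench turntable, one part after another from the bottom: first the dark foot over the turntable's centring disc, then the brass stem, the copper knop, the brass drip dish and last the dark candle cup, each one fully seated on the part below it. Its finished partner on the bench shows how it should look: leave that one where it stands. Let go of everything at the end.

Things in the scene. Friction and masses are not known exactly. Their poses are not given: they have to be found in the camera images.
- turntable_top (a point): Blue-based bench turntable with an aluminium plate 140 mm across, fixed to the bench (it does not turn). The point is the centre of the plate's upper face, 30 mm above the bench; z is up. A bright steel centring disc, 83 mm across and 6 mm tall (edge tapered to 76 mm), stands on the plate there.
- foot_grip (a point): Foot, dark bronze, upright on the bench: bell 100 mm across, 24 mm tall, with a straight round neck 30 mm across from 24 to 54 mm above its underside. The point is on its axis in the neck, 40 mm above its underside; z up. 54 mm tall to the shoulder, 8 mm tapered spigot (22 to 16 mm across) on top of that. Hollow underneath, 88 mm across, 8 mm deep, to go over the centring disc. 0.55 kg. Grip the neck.
- stem_grip (a point): Stem, bright brass baluster, upright, 64 mm tall to the shoulder, 8 mm tapered spigot (22 to 16 mm across) on top of that. Straight and 40 mm across (its widest) from 26 to 44 mm above its underside; 34 mm across at the foot, 30 mm at the top. The point is on its axis 35 mm above its underside; z up. Socket underneath: 25 mm across, 10 mm deep, over the spigot below. 0.35 kg.
- knop_grip (a point): Knop, squat copper-red ball, upright, 32 mm tall to the shoulder, 8 mm tapered spigot (22 to 16 mm across) on top of that. 48 mm across from 13 to 23 mm above its underside, 40 mm across at the underside, 30 mm at the shoulder. The point is on its axis 16 mm above its underside; z up. Socket underneath: 25 mm across, 10 mm deep, over the spigot below. 0.22 kg.
- dish_grip (a point): Drip dish, bright brass, upright: shallow dish 84 mm across, rim 17 mm above its underside, with a straight round collar 30 mm across from 14 to 46 mm up. The point is on its axis in the collar, 40 mm above its underside; z up. 46 mm tall to the shoulder, 8 mm tapered spigot (22 to 16 mm across) on top of that. Socket underneath: 25 mm across, 10 mm deep, over the spigot below. Stands on a 34 mm boss. 0.28 kg. Grip the collar.
- cup_grip (a point): Candle cup, dark bronze, small upright cup open at the top, 36 mm tall, straight and 34 mm across up to 28 mm, flaring to 40 mm at the rim. The point is on its axis 18 mm above its underside; z up. No spigot. Socket underneath: 25 mm across, 10 mm deep, over the spigot below. 0.16 kg.
- finished: The finished partner candlestick, all five parts joined in one, standing upright on the bench: 232 mm tall, foot 100 mm across, dish 84 mm across about 165 mm up. Not to be disturbed. Its origin is the centre of its underside; z up. 1.5 kg.
There are look-alikes about, which are no part of the job. Of the things like the part that bears cup_grip, leave any that is pink; of the rest the smaller one is meant.

How it is judged (in metres and radians):
On the way, in this order (a step that is already met when the one before it is completed fails the run):
1. the foot is seated upright on the turntable (horizontal distance between foot_grip and turntable_top below 0.006 m and z of foot_grip in the frame of turntable_top between 0.037 and 0.043 m and angle between foot_grip's own z axis and vertical below 0.06 rad), for 0.2 s.
2. the stem is seated upright on the foot (horizontal distance between stem_grip and foot_grip below 0.006 m and z of stem_grip in the frame of foot_grip between 0.046 and 0.052 m and angle between stem_grip's own z axis and vertical below 0.06 rad), for 0.2 s.
3. the copper knop is seated upright on the stem (horizontal distance between knop_grip and stem_grip below 0.006 m and z of knop_grip in the frame of stem_grip between 0.042 and 0.048 m and angle between knop_grip's own z axis and vertical below 0.06 rad), for 0.2 s.
4. the drip dish is seated upright on the knop (horizontal distance between dish_grip and knop_grip below 0.006 m and z of dish_grip in the frame of knop_grip between 0.053 and 0.059 m and angle between dish_grip's own z axis and vertical below 0.06 rad), for 0.2 s.
5. the candle cup is seated upright on the drip dish (horizontal distance between cup_grip and dish_grip below 0.006 m and z of cup_grip in the frame of dish_grip between 0.021 and 0.027 m and angle between cup_grip's own z axis and vertical below 0.06 rad), for 0.2 s.
At the end, for the whole second after the job is handed in: Foot on turntable, stem on foot, knop on stem, dish on knop, cup on dish: each within 6 mm of the axis and 3 mm of the seated height over the one below, within 0.06 rad of upright, released and at rest; finished candlestick upright within 20 mm of where it stood (all of step 1 and all of step 2 and all of step 3 and all of step 4 and all of step 5 and distance of finished from where it was at the start of the episode below 0.02 m and angle between finished's own z axis and vertical below 0.06 rad and linear speed of finished below 0.02 m/s); the robot touches nothing.
It fails at once if the finished candlestick is pushed more than 20 mm or tipped (distance of finished from where it was at the start of the episode above 0.02 m or angle between finished's own z axis and vertical above 0.15 rad).
It also fails if it takes over 120 s, if anything falls off the work surface, if the arm or the gripper's body presses on something with over 40 N, if the wrist force passes 120 N, or if a joint passes its speed limit or range.

## Robot

A 6-joint arm with a two-finger parallel gripper is mounted at the origin on the work surface. World frame = base frame: x ahead of the robot, y to its left, z up, the work surface at z = 0. Lengths are in m, angles in degrees, forces in N, time in s.
With the tool pointing down it reaches from about 0.35 to 0.975 m from the base axis. Payload 7.1 kg.
Tool frame: the origin (TCP) lies at the very end of the fingers, on their centre line; the grasp point (between the pads) lies 19 mm behind it; z points along the fingers, y is the direction in which the jaws open and shut (so a half turn about z gives the same grasp; the last joint's range is limited). The gripper opens to 88 mm and grips with 3 to 60 N. Pads are 20 mm wide; open, the fingers measure 115 mm over their backs; the gripper's body (75 mm by 178 mm) begins 61 mm behind the grasp point.
Start: joints at [-68.755, 24.242, 93.386, -0, 62.372, -1.089], TCP at [0.238, -0.578, 0.223] pointing down, gripper open.
Joint ranges: [-172.04, 172.04], [-51.8, 120.97], [4.93, 147.93], [-75.15, 255.16], [6.16, 154.13], [-145.62, 145.62]. Speed limits (degrees/s): [136.94, 136.94, 172.46, 180, 180, 180].

## Interface

Orientations are given as [roll, pitch, yaw] about the fixed x, y, z axes, in that order (R = Rz(yaw) Ry(pitch) Rx(roll)).
In Python, from rig import get_state, grab_frame, hand_in gives the robot as it stands.
- The arm moves only by the tool arm_command, never from a script. Its argument "moves" is one flat list of numbers, 7 for each row, row after row: the shift along the tool's x, y, z in mm, then the turn, a rotation vector about the tool's x, y, z in degrees, then the closure, from 0 (fully open) to 1 (shut). In form: [dx, dy, dz, wx, wy, wz, jaw, dx, dy, dz, wx, wy, wz, jaw, ...]. A call has 1 to 5 rows; each row is the pose to reach, as a shift and turn from the pose measured when the call began, along the tool's axes at that moment; what a row does not reach only later rows make up. A row lasts 1/10 s, in which the tool goes at most 50 mm and 8.59 degrees, less where a joint would pass 70% of its speed; a pose out of reach is approached as far as the arm can. A call with a gripper value outside its range is refused whole. The fingers move at their own pace and stop on an object; the grip force is fixed at half the most. Time passes only in rows, so rows that repeat a pose let the fingers close. It gives the time, the measured TCP pose, the force and the opening at its end, in the units of the state.
- get_state(): the state, without advancing time (a new reading comes with each control period).
- grab_frame(name): name is "side" or "top"; returns a dict with "frame" (480x640x3 uint8, red, green, blue), "intrinsics" (3x3 intrinsics, pixels), "world_to_cam" (4x4, takes a point from world to camera coordinates). Camera axes: x right, y down, z forward; pixel columns grow to the right and rows downward; lengths in m; the calibration is good to about 2 mm. A picture is of the moment at which its call begins. There is no depth.
- hand_in(): hands the job in, once; it reports no verdict.
The state is a dict: "t": time; "joint_positions": joint angles; "dq": joint speeds; "joint_torque": joint torques, N m; "tool_pos": TCP position; "orientation": TCP orientation; "wrist_force": force on the tool from outside, world axes, zero at the start; "ft_torque": the same for the moment, N m; "width": finger opening in m.
Only numpy, scipy, OpenCV 4.12 (cv2) and the standard library are available. Lean on these libraries where they do the work, as an engineer would, in place of code of your own. Each camera call takes 0.05 s, during which the arm holds its last target.

## Working session

There is one attempt and no reset: what is moved stays moved. The work goes in short steps, Python scripts to look and compute and a tool call to move; the robot and the scene stay as the last step left them, time stands still between calls to the robot, and variables do not carry over. Pictures are saved under pics/ and viewed, and the job is handed in when it is done.

Besides the shell and the picture viewer there is one more tool, called after "Emit:" by a JSON object that holds its "fn" and its "kwargs". arm_command: Moves the arm, as the interface text tells. Its arguments: {"type":"object","properties":{"moves":{"type":"array"}},"required":["moves"]}

```bash
ls; mkdir -p pics
python3 - <<'E'
from rig import *
import cv2
s=get_state();print(s)
for n in("side","top"):
    f=grab_frame(n);cv2.imwrite(f"pics/{n}0.png",f["frame"][:,:,::-1]);print(n,f["intrinsics"],f["world_to_cam"])
E
```

```text
pics
{'t': 0.0, 'joint_positions': array([-6.87546882e+01,  2.42824383e+01,  9.34318639e+01, -2.01861889e-05,
        6.23737192e+01, -1.09023185e+00]), 'dq': array([-0.03329899,  0.09436181,  0.08510412, -0.06689936, -0.06156031,
        0.0007754 ]), 'joint_torque': array([ 9.50960202e-04, -5.44612062e+01, -2.73669094e+01,  6.44304603e-02,
        2.26279692e-02, -1.17113973e-04]), 'tool_pos': array([ 0.23732065, -0.57757707,  0.22192047]), 'orientation': array([-1.79911994e+02, -1.65691468e-03,  2.23355518e+01]), 'wrist_force': array([-0.02161689, -0.26968883,  0.97863335]), 'ft_torque': array([-0.00884805, -0.01324131, -0.00826315]), 'width': 0.08772034869427789}
side [[485.65066987   0.         323.07905744]
 [  0.         485.65066987 234.61359655]
 [  0.           0.           1.        ]] [[ 0.99079443 -0.13534037 -0.00306194 -0.42799792]
 [-0.10384101 -0.74529503 -0.65859878  0.07654117]
 [ 0.08685295  0.65285396 -0.75248805  0.92343426]
 [ 0.          0.          0.          1.        ]]
top [[532.18378628   0.         313.95390412]
 [  0.         532.18378628 233.113526  ]
 [  0.           0.           1.        ]] [[ 3.37844205e-02 -9.99428675e-01 -9.67299906e-04 -2.18780289e-03]
 [-9.72571123e-01 -3.26536362e-02 -2.30302303e-01  4.49877073e-01]
 [ 2.30139140e-01  8.72139780e-03 -9.73118653e-01  1.18694354e+00]
 [ 0.00000000e+00  0.00000000e+00  0.00000000e+00  1.00000000e+00]]
```

View pics/side0.png

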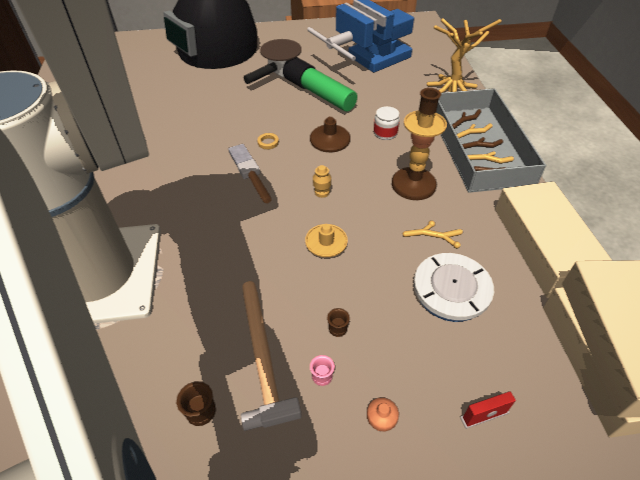

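View pics/top0.png

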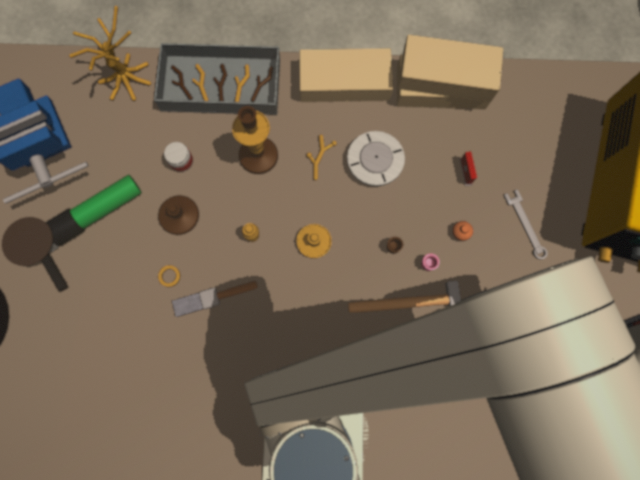

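Run:
```python
import cv2,numpy as np
s=cv2.imread("pics/side0.png");t=cv2.imread("pics/top0.png")
def c(im,x,y,r=36):
    return cv2.resize(im[y-r:y+r,x-r:x+r],(260,260),interpolation=cv2.INTER_CUBIC)
r1=np.hstack([c(s,*p) for p in[(338,322),(330,135),(322,180)]])
r2=np.hstack([c(t,*p) for p in[(394,244),(179,214),(250,232)]])
cv2.imwrite("pics/crA.png",np.vstack([r1,r2]))
r1=np.hstack([c(s,*p,45) for p in[(327,240),(383,413),(455,285)]])
r2=np.hstack([c(t,*p) for p in[(314,241),(463,230),(376,158)]])
cv2.imwrite("pics/crB.png",np.vstack([r1,r2]))
```

```text
(no output)
```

View pics/crA.png

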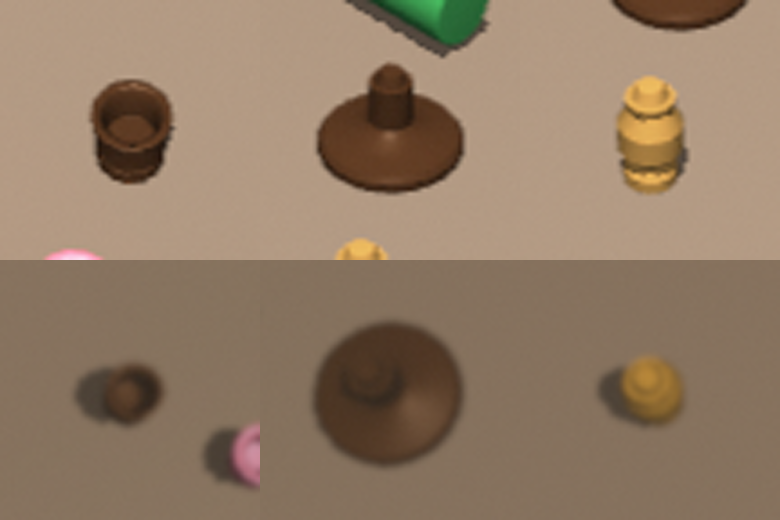

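View pics/crB.png

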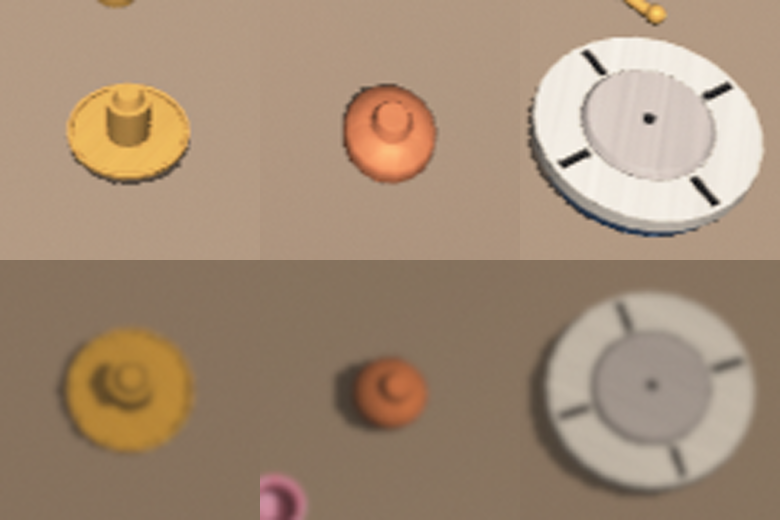

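```bash
cat > h.py <<'E'
import numpy as np,cv2
K={'side':np.array([[485.65066987,0,323.07905744],[0,485.65066987,234.61359655],[0,0,1]]),
'top':np.array([[532.18378628,0,313.95390412],[0,532.18378628,233.113526],[0,0,1]])}
T={'side':np.array([[0.99079443,-0.13534037,-0.00306194,-0.42799792],[-0.10384101,-0.74529503,-0.65859878,0.07654117],[0.08685295,0.65285396,-0.75248805,0.92343426]]),
'top':np.array([[3.37844205e-02,-9.99428675e-01,-9.67299906e-04,-2.18780289e-03],[-9.72571123e-01,-3.26536362e-02,-2.30302303e-01,4.49877073e-01],[2.30139140e-01,8.72139780e-03,-9.73118653e-01,1.18694354e+00]])}
def ray(n,p,z):
    d=T[n][:,:3].T@np.linalg.solve(K[n],[p[0],p[1],1]);o=-T[n][:,:3].T@T[n][:,3]
    return (o+d*(z-o[2])/d[2])[:2]*1000
def tri(ps,pt):
    X=cv2.triangulatePoints(K['side']@T['side'],K['top']@T['top'],np.array(ps,float).reshape(2,1),np.array(pt,float).reshape(2,1))
    return (X[:3]/X[3]).ravel()*1000
def proj(n,X):
    q=K[n]@(T[n]@np.append(np.array(X)/1000,1));return q[:2]/q[2]
E
python3 - <<'E'
from h import *
np.set_printoptions(precision=1,suppress=True)
s=cv2.imread("pics/side0.png");t=cv2.imread("pics/top0.png")
P=dict(foot=((330.55,117.8),(172.9,206.2),62),stem=((322.6,166.7),(249.2,228.7),72),dish=((326.6,226.5),(314.3,236.8),54),knop=((383.7,406),(466,228),40),cup=((338.3,317.8),(394.8,244.5),36),table=((454.6,280.8),(376.3,156.6),36))
for k,(a,b,z) in P.items(): print(k,tri(a,b),ray('side',a,z/1000),ray('top',b,z/1000))
# dot: dark-weighted centroid
for n,im,(x,y) in(('side',s,(455,281)),('top',t,(376,157))):
    g=cv2.cvtColor(im,6).astype(float)[y-6:y+7,x-6:x+7]; w=np.clip(np.median(g)-12-g,0,None);Y,X=np.mgrid[y-6:y+7,x-6:x+7]
    p=((w*X).sum()/w.sum(),(w*Y).sum()/w.sum());print('dot',n,np.array(p),ray(n,p,.036))
# turntable plate & colour masks, ellipse centres
def m(n,im,c,r,lo,hi,zs):
    h=cv2.cvtColor(im,40);mk=cv2.inRange(h,lo,hi);z=np.zeros_like(mk);z[c[1]-r:c[1]+r,c[0]-r:c[0]+r]=255;mk&=z
    cs=max(cv2.findContours(mk,0,1)[0],key=cv2.contourArea);e=cv2.fitEllipse(cv2.convexHull(cs));print(n,c,np.array(e[0]),np.array(e[1]),[ray(n,e[0],zz/1000) for zz in zs])
for n,im,cc in(('side',s,[(327,240),(383,413)]),('top',t,[(314,241),(463,230)])):
    m(n,im,cc[0],40,(10,130,90),(35,255,255),[17]); m(n,im,cc[1],30,(0,110,70),(14,255,255),[18])
m('top',t,(179,214),32,(0,100,30),(25,255,130),[3]); m('top',t,(250,232),18,(10,120,60),(35,255,255),[35])
E
```

```text
foot [498.4 343.4  66.5] [497.7 349. ] [501.  344.8]
stem [451.3 161.4  76. ] [454.  166.7] [450.5 161.7]
dish [440.2  11.9  56.7] [440.9  14.4] [440.6  11.8]
knop [ 474.1 -341.6   51.4] [ 476.  -337.3] [ 477.1 -344.8]
cup [ 433.1 -177.6   35.8] [ 433.7 -177.6] [ 432.5 -177.6]
table [ 650.  -132.4   38.6] [ 651.4 -130.6] [ 650.7 -132.7]
dot side [454.2 280.6] [ 650.9 -130.1]
dot top [376.  156.2] [ 651.8 -132. ]
side (327, 240) [325.9 240.2] [33.1 42. ] [array([439.2,  11.8])]
side (383, 413) [382.2 413.9] [31.7 34.1] [array([ 475. , -340.5])]
top (314, 241) [313.3 240.6] [34.  35.1] [array([439.6,  14.2])]
top (463, 230) [462.6 230.4] [19.4 20.8] [array([ 476.5, -342.8])]
top (179, 214) [178.2 214.5] [38.  40.1] [array([496.9, 346.8])]
top (250, 232) [250.2 231.6] [16.4 18.8] [array([452.5, 163.9])]
```

```bash
cat > go.py <<'E'
import sys,numpy as np
from rig import get_state
from scipy.spatial.transform import Rotation as R
np.set_printoptions(precision=1,suppress=True)
s=get_state();p=s['tool_pos']*1000;r=R.from_euler('xyz',s['orientation'],degrees=True)
print('t',round(s['t'],2),'pos',p,'rpy',s['orientation'],'F',s['wrist_force'],'w',round(s['width']*1000,1),'j',s['joint_positions'])
a=[float(x) for x in sys.argv[1:]]
for i in range(0,len(a),4):
    x=np.array(a[i:i+3]);print(x,'->',r.inv().apply(x-p),(r.inv()*R.from_euler('xyz',[180,0,a[i+3]],degrees=True)).as_rotvec(degrees=True))
E
python3 go.py 420 -100 223 90 498 346 150 90
python3 -c "
from h import *
print(ray('top',(258,154),.003),ray('side',(414,183),.003))"
```

```text
t 0.1 pos [ 237.3 -577.6  222. ] rpy [-179.9   -0.    22.3] F [0.2 0.9 0.2] w 88.0 j [-68.8  24.3  93.4  -0.   62.4  -1.1]
[ 420. -100.  223.] -> [ 350.5 -372.4   -0.5] [ -0.1  -0.  -67.7]
[498. 346. 150.] -> [ 592.1 -755.2   73. ] [ -0.1  -0.  -67.7]
[660.8953868  160.85679362] [659.20612163 162.88763788]
```

Things that could be taken for the cup, in side-view pixels: the small dark cup (338,322), the pink cup (322,370), the large dark cup (197,403), and the finished stick's own cup (430,97). I choose the smaller dark one at (338,322), which the close crop confirms. There is one loose candidate for each of the others: foot (330,135), stem (322,180), dish (327,240), knop (383,413) and turntable (455,283). The finished stick stands at about (660,161) mm.

Emit:
{"fn": "arm_command", "kwargs": {"moves": [350,-372,0,0,0,-67.7,0,350,-372,0,0,0,-67.7,0,350,-372,0,0,0,-67.7,0,350,-372,0,0,0,-67.7,0,350,-372,0,0,0,-67.7,0]}}

```text
t: 0.6
tool_pos: [0.3267, -0.3425, 0.2224]
orientation: [-180.0, -0.1, 65.6]
wrist_force: [1.0, 1.0, -0.6]
width: 0.0878
```

```bash
python3 go.py 450 100 200 90 498 346.5 150 90
```

```text
t 0.6 pos [ 326.7 -342.5  222.4] rpy [-180.    -0.1   65.6] F [ 1.   1.  -0.6] w 87.8 j [-47.8  11.5 112.    0.   56.6 -23.5]
[450. 100. 200.] -> [453.9 -70.4  22.9] [ -0.   -0.1 -24.4]
[498.  346.5 150. ] -> [ 698.2 -128.4   73.2] [ -0.   -0.1 -24.4]
```

Emit:
{"fn": "arm_command", "kwargs": {"moves": [454,-70,23,0,0,-24.4,0,454,-70,23,0,0,-24.4,0,454,-70,23,0,0,-24.4,0,454,-70,23,0,0,-24.4,0,454,-70,23,0,0,-24.4,0]}}

```text
t: 1.1
tool_pos: [0.3936, -0.1021, 0.2103]
orientation: [-180.0, -0.1, 90.0]
wrist_force: [0.6, -0.6, -0.1]
width: 0.0879
```

```bash
python3 go.py 498 346.5 110 90 498 346.5 27 90
```

```text
t 1.1 pos [ 393.6 -102.1  210.3] rpy [-180.    -0.1   90. ] F [ 0.6 -0.6 -0.1] w 87.9 j [-16.3   6.5 120.2   0.1  53.3 -16.3]
[498.  346.5 110. ] -> [448.4 104.5 100.8] [-0.  -0.1  0. ]
[498.  346.5  27. ] -> [448.3 104.5 183.8] [-0.  -0.1  0. ]
```

Emit:
{"fn": "arm_command", "kwargs": {"moves": [448,104.5,60,0,0,0,0,448,104.5,60,0,0,0,0,448,104.5,80,0,0,0,0,448,104.5,100,0,0,0,0,448,104.5,100,0,0,0,0]}}

```text
t: 1.6
tool_pos: [0.4491, 0.1373, 0.164]
orientation: [180.0, -0.1, 90.0]
wrist_force: [0.4, -0.7, -0.3]
width: 0.0875
```

```bash
python3 go.py 498 346.5 110 90 498 346.5 27 90
```

```text
t 1.6 pos [449.1 137.3 164. ] rpy [180.   -0.1  90. ] F [ 0.4 -0.7 -0.3] w 87.5 j [ 15.5  16.2 115.3   0.1  48.5  15.4]
[498.  346.5 110. ] -> [209.1  49.   54.3] [ 0.  -0.1  0. ]
[498.  346.5  27. ] -> [209.   49.  137.3] [ 0.  -0.1  0. ]
```

Emit:
{"fn": "arm_command", "kwargs": {"moves": [209,49,54,0,0,0,0,209,49,54,0,0,0,0,209,49,54,0,0,0,0,209,49,54,0,0,0,0,209,49,60,0,0,0,0]}}

```text
t: 2.1
tool_pos: [0.4986, 0.3503, 0.1036]
orientation: [179.9, -0.1, 90.2]
wrist_force: [0.6, -0.0, 0.3]
width: 0.0879
```

```bash
python3 go.py 498 346.5 27 90; python3 -c "
from rig import *;import cv2
for n in('side','top'):
  f=grab_frame(n)['frame'][:,:,::-1];cv2.imwrite('pics/%s1.png'%n,f)"
```

```text
t 2.1 pos [498.6 350.3 103.6] rpy [179.9  -0.1  90.2] F [ 0.6 -0.   0.3] w 87.9 j [33.9 31.7 99.7  0.1 48.5 33.7]
[498.  346.5  27. ] -> [-4.  -0.7 76.6] [ 0.1 -0.1  0.2]
```

View pics/side1.png

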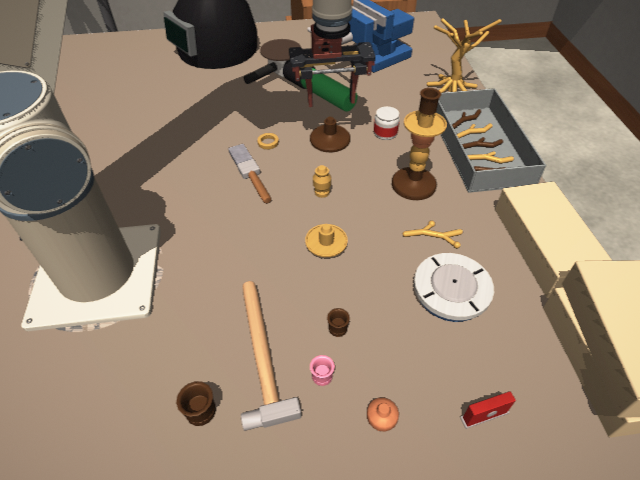

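The fingers at about (330,90) are centred over the foot's neck at (330,125), so I descend and grip.

Emit:
{"fn": "arm_command", "kwargs": {"moves": [-4,0,40,0,0,0,0,-4,0,74,0,0,0,0,-4,0,76,0,0,0,0,-4,0,76,0,0,0,0.5,-4,0,76,0,0,0,1]}}

```text
t: 2.7
tool_pos: [0.4984, 0.3449, 0.0282]
orientation: [180.0, -0.1, 90.2]
wrist_force: [0.4, 0.0, -0.1]
width: 0.0754
```

Emit:
{"fn": "arm_command", "kwargs": {"moves": [0,0,0,0,0,0,1,0,0,0,0,0,0,1,0,0,0,0,0,0,1,0,0,0,0,0,0,1]}}

```text
t: 3.1
tool_pos: [0.4986, 0.345, 0.0288]
orientation: [179.9, -0.1, 90.2]
wrist_force: [0.6, -0.5, -0.7]
width: 0.0433
```

Emit:
{"fn": "arm_command", "kwargs": {"moves": [0,0,0,0,0,0,1,0,0,0,0,0,0,1,0,0,0,0,0,0,1]}}

```text
t: 3.4
tool_pos: [0.4979, 0.3449, 0.0288]
orientation: [180.0, -0.1, 90.2]
wrist_force: [-4.1, 0.1, 5.6]
width: 0.0294
```

Gripped at 29.4 mm on the neck. I'll open a little, turn 90° and grip again, so the part is centred both ways.

Emit:
{"fn": "arm_command", "kwargs": {"moves": [0,0,0,0,0,0,0.4,0,0,0,0,0,0,0.4,0,0,0,0,0,45,0.4,0,0,0,0,0,45,0.4,0,0,0,0,0,45,0.4]}}

```text
t: 3.9
tool_pos: [0.4983, 0.3449, 0.0287]
orientation: [-180.0, -0.1, 64.0]
wrist_force: [0.7, -1.2, -0.1]
width: 0.0529
```

```bash
python3 go.py 498 345 28 0
```

```text
t 3.9 pos [498.3 344.9  28.7] rpy [-180.    -0.1   64. ] F [ 0.7 -1.2 -0.1] w 52.9 j [ 33.5  38.  101.1   0.1  40.7  59.4]
[498. 345.  28.] -> [-0.1 -0.3  0.7] [-0.1 -0.1 64. ]
```

Emit:
{"fn": "arm_command", "kwargs": {"moves": [0,0,0,0,0,64,0.4,0,0,0,0,0,64,0.4,0,0,0,0,0,64,0.4,0,0,0,0,0,64,0.4,0,0,0,0,0,64,0.4]}}

```text
t: 4.4
tool_pos: [0.4987, 0.345, 0.0286]
orientation: [-179.9, -0.1, 21.1]
wrist_force: [0.4, -0.7, -0.1]
width: 0.0529
```

Emit:
{"fn": "arm_command", "kwargs": {"moves": [0,0,0,0,0,21,0.4,0,0,0,0,0,21,0.4,0,0,0,0,0,21,0.6,0,0,0,0,0,21,1,0,0,0,0,0,21,1]}}

```text
t: 4.9
tool_pos: [0.499, 0.3452, 0.0285]
orientation: [-179.9, -0.1, 0.2]
wrist_force: [0.0, 4.2, -2.2]
width: 0.0322
```

Emit:
{"fn": "arm_command", "kwargs": {"moves": [0,0,0,0,0,0,1,0,0,0,0,0,0,1,0,0,0,0,0,0,1]}}

```text
t: 5.2
tool_pos: [0.4991, 0.3453, 0.0285]
orientation: [-179.8, -0.1, 0.2]
wrist_force: [1.0, 1.4, -0.4]
width: 0.0297
```

```bash
python3 go.py 498 345 28 0
```

```text
t 5.2 pos [499.1 345.3  28.5] rpy [-179.8   -0.1    0.2] F [ 1.   1.4 -0.4] w 29.7 j [ 33.5  38.1 101.1   0.1  40.7 123.2]
[498. 345.  28.] -> [-1.1  0.3  0.5] [-0.2 -0.1  0.2]
```

Emit:
{"fn": "arm_command", "kwargs": {"moves": [0,0,-50,0,0,0,1,-10,40,-90,0,0,0,1,-20,80,-125,0,0,0,1,-35,140,-140,0,0,0,1,-45,190,-140,0,0,0,1]}}

```text
t: 5.7
tool_pos: [0.4593, 0.1773, 0.1669]
orientation: [-179.8, -0.2, 0.3]
wrist_force: [1.7, -2.3, -5.2]
width: 0.0295
```

```bash
python3 go.py 450 80 170 0 651 -131 170 0
```

```text
t 5.7 pos [459.3 177.3 166.9] rpy [-179.8   -0.2    0.3] F [ 1.7 -2.3 -5.2] w 29.5 j [ 19.7  17.6 112.6   0.1  49.5 109.3]
[450.  80. 170.] -> [-9.9 97.3 -3.4] [-0.2 -0.2  0.3]
[ 651. -131.  170.] -> [189.9 309.4  -3.2] [-0.2 -0.2  0.3]
```

Emit:
{"fn": "arm_command", "kwargs": {"moves": [0,50,-3,0,0,0,1,10,98,-3,0,0,0,1,40,140,-3,0,0,0,1,75,180,-3,0,0,0,1,110,215,-3,0,0,0,1]}}

```text
t: 6.2
tool_pos: [0.5669, -0.0361, 0.169]
orientation: [-179.8, -0.1, 0.3]
wrist_force: [0.5, 0.1, -6.4]
width: 0.0296
```

```bash
python3 go.py 651 -131 120 0 651 -131 75 0
```

```text
t 6.2 pos [566.9 -36.1 169. ] rpy [-179.8   -0.1    0.3] F [ 0.5  0.1 -6.4] w 29.6 j [ -4.9  23.4 103.1   0.2  53.4  84.6]
[ 651. -131.  120.] -> [83.5 95.5 48.9] [-0.2 -0.1  0.3]
[ 651. -131.   75.] -> [83.4 95.7 93.9] [-0.2 -0.1  0.3]
```

Emit:
{"fn": "arm_command", "kwargs": {"moves": [40,45,20,0,0,0,1,83,95,40,0,0,0,1,83.5,95.5,70,0,0,0.3,1,83.5,95.5,70,0,0,0.3,1,83.5,95.5,70,0,0,0.3,1]}}

```text
t: 6.7
tool_pos: [0.6488, -0.1311, 0.0957]
orientation: [-179.7, 0.2, -0.1]
wrist_force: [-0.7, 0.5, -6.1]
width: 0.0296
```

```bash
python3 go.py 651 -131 75 0; python3 -c "
from rig import *;import cv2,numpy as np
a=[]
for n,(x,y) in(('side',(455,260)),('top',(376,150))):
  f=grab_frame(n)['frame'][:,:,::-1];cv2.imwrite('pics/%s2.png'%n,f);a.append(cv2.resize(f[y-65:y+65,x-65:x+65],(400,400),interpolation=2))
cv2.imwrite('pics/c2.png',np.hstack(a))"
```

```text
t 6.7 pos [ 648.8 -131.1   95.7] rpy [-179.7    0.2   -0.1] F [-0.7  0.5 -6.1] w 29.6 j [-12.6  36.1  92.3   0.3  51.9  77.3]
[ 651. -131.   75.] -> [ 2.3 -0.  20.7] [-0.3  0.2 -0.1]
```

View pics/c2.png

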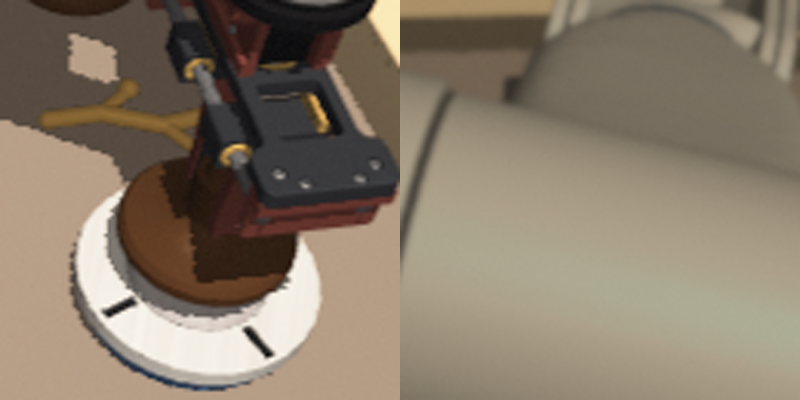

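```bash
python3 -c "
from h import *
a=np.linspace(0,6.28,300)
for z in(67,69,72):
  q=np.array([proj('side',(648.8+50*np.cos(t),-131.1+50*np.sin(t),z)) for t in a]);print(z,q.min(0),q.max(0))
im=cv2.imread('pics/side2.png');h=cv2.cvtColor(im,40)
m=cv2.inRange(h,(0,90,15),(22,255,150));m[:240]=0;m[:,:415]=0;m[:,500:]=0;m[300:]=0
c=max(cv2.findContours(m,0,1)[0],key=cv2.contourArea)[:,0];print('obs',c.min(0),c.max(0))
cv2.imwrite('pics/m2.png',m)
# plate & disc outline check: predicted vs seen plate circle r70 z30
q=np.array([proj('side',(651+70*np.cos(t),-131+70*np.sin(t),30)) for t in a]);print('plate',q.min(0),q.max(0))
q=np.array([proj('top',(651+70*np.cos(t),-131+70*np.sin(t),30)) for t in a]);print('plate',q.min(0),q.max(0))
for n in('side','top'):
  im=cv2.imread('pics/%s0.png'%n);h=cv2.cvtColor(im,40);m=cv2.inRange(h,(0,0,120),(180,55,255))
  cs=[c for c in cv2.findContours(m,0,1)[0] if cv2.pointPolygonTest(c,(440,300) if n=='side' else (376,175),False)>=0]
  for c in cs: c=c[:,0];print(n,c.min(0),c.max(0))
"
```

```text
67 [427.7422512  248.53254602] [486.31797525 294.73262334]
69 [427.92464664 247.82556629] [486.60868873 294.05402362]
72 [428.19945796 246.76052602] [487.04672956 293.03137884]
obs [428 240] [499 294]
plate [414.47585029 252.67634384] [493.83491375 316.6500029 ]
plate [346.82446358 130.90018439] [403.88461644 184.53536192]
side [414 253] [494 320]
top [347 131] [404 185]
```

The bell's observed left and bottom extents (428, 294) match the prediction from the robot pose, so the cameras and the arm agree. The plate outline also fits (651,-131). Lowering.

Emit:
{"fn": "arm_command", "kwargs": {"moves": [2.3,0,10,0,0,0,1,2.3,0,20,0,0,0,1,2.3,0,27,0,0,0,1,2.3,0,27,0,0,0,1]}}

```text
t: 7.2
tool_pos: [0.6516, -0.1295, 0.0708]
orientation: [-179.8, 0.1, 0.1]
wrist_force: [-0.8, -0.5, -5.9]
width: 0.0291
```

```bash
python3 go.py 651 -131 58.5 0
```

```text
t 7.2 pos [ 651.6 -129.5   70.8] rpy [-179.8    0.1    0.1] F [-0.8 -0.5 -5.9] w 29.1 j [-12.4  38.1  92.6   0.3  49.4  77.4]
[ 651.  -131.    58.5] -> [-0.5  1.5 12.3] [-0.2  0.1  0.1]
```

Emit:
{"fn": "arm_command", "kwargs": {"moves": [-0.5,1.5,4,0,0,0,1,-0.5,1.5,7,0,0,0,1,-0.5,1.5,10,0,0,0,1,-0.5,1.5,12,0,0,0,1,-0.5,1.5,12.5,0,0,0,1]}}

```text
t: 7.7
tool_pos: [0.6513, -0.131, 0.0587]
orientation: [-179.8, 0.1, 0.1]
wrist_force: [-1.8, 0.0, 0.7]
width: 0.0296
```

```bash
python3 go.py 651 -131 58.5 0
```

```text
t 7.7 pos [ 651.3 -131.    58.7] rpy [-179.8    0.1    0.1] F [-1.8  0.   0.7] w 29.6 j [-12.5  39.1  92.7   0.3  48.3  77.3]
[ 651.  -131.    58.5] -> [-0.3 -0.   0.2] [-0.2  0.1  0.1]
```

The weight came off at the expected height, so the foot is seated. Releasing and rising.

Emit:
{"fn": "arm_command", "kwargs": {"moves": [0,0,0,0,0,0,0.4,0,0,0,0,0,0,0.4,0,0,0,0,0,0,0.4,0,0,-45,0,0,0,0,0,0,-90,0,0,0,0]}}

```text
t: 8.2
tool_pos: [0.6503, -0.1312, 0.1484]
orientation: [-179.7, 0.2, 0.1]
wrist_force: [0.3, -0.1, 0.5]
width: 0.0651
```

```bash
python3 go.py 453 164 110 0
```

```text
t 8.2 pos [ 650.3 -131.2  148.4] rpy [-179.7    0.2    0.1] F [ 0.3 -0.1  0.5] w 65.1 j [-12.5  32.3  90.8   0.2  57.1  77.3]
[453. 164. 110.] -> [-196.9 -295.2   40.6] [-0.3  0.2  0.1]
```

Emit:
{"fn": "arm_command", "kwargs": {"moves": [-30,-40,0,0,0,0,0,-60,-80,0,0,0,0,0,-90,-130,0,0,0,0,0,-120,-180,0,0,0,0,0,-150,-225,10,0,0,0,0]}}

```text
t: 8.7
tool_pos: [0.512, 0.0768, 0.1442]
orientation: [-179.7, 0.0, 0.0]
wrist_force: [-0.0, 1.2, -0.2]
width: 0.0882
```

```bash
python3 go.py 453 164 100 0; python3 -c "
from rig import *;import cv2,numpy as np
a=[]
for n,(x,y) in(('side',(455,270)),('top',(376,150))):
  f=grab_frame(n)['frame'][:,:,::-1];cv2.imwrite('pics/%s3.png'%n,f);a.append(cv2.resize(f[y-65:y+65,x-65:x+65],(400,400),interpolation=2))
cv2.imwrite('pics/c3.png',np.hstack(a))"
```

```text
t 8.7 pos [512.   76.8 144.2] rpy [-179.7    0.     0. ] F [-0.   1.2 -0.2] w 88.2 j [  7.   21.7 110.2   0.4  48.1  96.7]
[453. 164. 100.] -> [-58.9 -87.   44.7] [-0.3  0.   0. ]
```

View pics/c3.png

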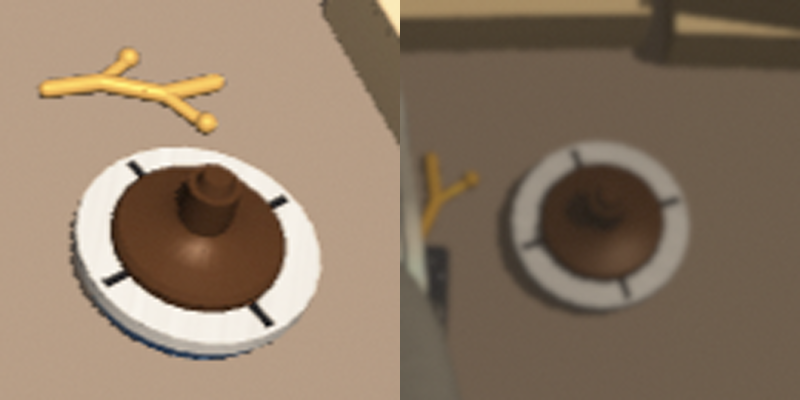

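The foot sits flat and concentric on the plate (crop 200,240). Next is the stem.

Emit:
{"fn": "arm_command", "kwargs": {"moves": [-40,-50,10,0,0,0,0,-59,-87,25,0,0,0,0,-59,-87,45,0,0,0,0,-59,-87,45,0,0,0,0]}}

```text
t: 9.2
tool_pos: [0.4465, 0.1664, 0.097]
orientation: [-179.8, 0.6, 0.5]
wrist_force: [0.1, -0.1, 0.3]
width: 0.0881
```

```bash
python3 go.py 453 164 16 0
```

```text
t 9.2 pos [446.5 166.4  97. ] rpy [-179.8    0.6    0.5] F [ 0.1 -0.1  0.3] w 88.1 j [ 18.7  23.7 116.3   0.6  40.5 107.8]
[453. 164.  16.] -> [ 7.3  2.8 80.9] [-0.2  0.6  0.5]
```

Emit:
{"fn": "arm_command", "kwargs": {"moves": [6.5,3,30,0,0,0,0,6.5,3,60,0,0.5,0.5,0,6.5,3,80,0,0.5,0.5,0,6.5,3,81,0,0.5,0.5,1,6.5,3,81,0,0.5,0.5,1]}}

```text
t: 9.7
tool_pos: [0.4533, 0.1631, 0.0165]
orientation: [-179.8, 0.1, -0.1]
wrist_force: [-0.2, -0.8, 0.8]
width: 0.0751
```

Emit:
{"fn": "arm_command", "kwargs": {"moves": [0,0,0,0,0,0,1,0,0,0,0,0,0,1,0,0,0,0,0,0,1,0,0,0,0,0,0,1,0,0,0,0,0,0,1]}}

```text
t: 10.2
tool_pos: [0.4538, 0.1634, 0.0171]
orientation: [-179.7, -0.0, -0.1]
wrist_force: [-0.4, 0.6, 6.2]
width: 0.0392
```

```bash
python3 go.py 453 164 16 0
```

```text
t 10.2 pos [453.8 163.4  17.1] rpy [-179.7   -0.    -0.1] F [-0.4  0.6  6.2] w 39.2 j [ 18.2  32.9 117.    0.5  30.  107.9]
[453. 164.  16.] -> [-0.8 -0.6  1.1] [-0.3 -0.  -0.1]
```

Emit:
{"fn": "arm_command", "kwargs": {"moves": [0,0,0,0,0,0,0.3,0,0,0,0,0,0,0.3,0,0,0,0,0,-45,0.3,0,0,0,0,0,-45,0.3,0,0,0,0,0,-45,0.3]}}

```text
t: 10.7
tool_pos: [0.4535, 0.1634, 0.0169]
orientation: [-179.8, -0.1, 26.1]
wrist_force: [-0.7, -0.4, -0.8]
width: 0.0612
```

Emit:
{"fn": "arm_command", "kwargs": {"moves": [0,0,0,0,0,-64,0.3,0,0,0,0,0,-64,0.3,0,0,0,0,0,-64,0.3,0,0,0,0,0,-64,0.3,0,0,0,0,0,-64,0.3]}}

```text
t: 11.2
tool_pos: [0.4533, 0.1633, 0.0167]
orientation: [-179.9, -0.2, 69.0]
wrist_force: [-0.1, 0.2, 0.7]
width: 0.0614
```

```bash
python3 go.py 453.5 163.4 17 90
```

```text
t 11.2 pos [453.3 163.3  16.7] rpy [-179.9   -0.2   69. ] F [-0.1  0.2  0.7] w 61.4 j [ 18.2  32.9 117.1   0.5  30.   38.8]
[453.5 163.4  17. ] -> [ 0.2  0.1 -0.3] [ -0.1  -0.2 -21. ]
```

Emit:
{"fn": "arm_command", "kwargs": {"moves": [0,0,0,0,0,-21,0.3,0,0,0,0,0,-21,0.3,0,0,0,0,0,-21,0.6,0,0,0,0,0,-21,1,0,0,0,0,0,-21,1]}}

```text
t: 11.7
tool_pos: [0.453, 0.1632, 0.0165]
orientation: [-179.9, -0.2, 89.9]
wrist_force: [-3.0, 0.4, 2.2]
width: 0.0411
```

Emit:
{"fn": "arm_command", "kwargs": {"moves": [0,0,0,0,0,0,1,0,0,0,0,0,0,1,0,0,0,0,0,0,1]}}

```text
t: 12.0
tool_pos: [0.4529, 0.1632, 0.0165]
orientation: [-179.9, -0.2, 89.9]
wrist_force: [-0.8, 0.3, 1.2]
width: 0.04
```

```bash
python3 go.py 453.5 163.4 167 90 651 -131 190 90
```

```text
t 12.0 pos [452.9 163.2  16.5] rpy [-179.9   -0.2   89.9] F [-0.8  0.3  1.2] w 40.0 j [ 18.2  32.9 117.1   0.5  30.   17.9]
[453.5 163.4 167. ] -> [   0.8    0.3 -150.5] [-0.1 -0.2 -0.1]
[ 651. -131.  190.] -> [-293.1  198.4 -174.9] [-0.1 -0.2 -0.1]
```

Emit:
{"fn": "arm_command", "kwargs": {"moves": [0,0,-50,0,0,0,1,-30,15,-90,0,0,0,1,-65,40,-130,0,0,0,1,-105,70,-140,0,0,0,1,-145,98,-140,0,0,0,1]}}

```text
t: 12.5
tool_pos: [0.5476, 0.0237, 0.1578]
orientation: [179.9, -0.2, 89.9]
wrist_force: [1.8, 0.8, -3.5]
width: 0.0394
```

```bash
python3 go.py 651 -131 140 90
```

```text
t 12.5 pos [547.6  23.7 157.8] rpy [179.9  -0.2  89.9] F [ 1.8  0.8 -3.5] w 39.4 j [  1.1  22.8 106.    0.3  51.1   1. ]
[ 651. -131.  140.] -> [-154.6  103.6   17.4] [ 0.1 -0.2 -0.1]
```

Emit:
{"fn": "arm_command", "kwargs": {"moves": [-40,27,0,0,0,0,1,-80,54,0,0,0,0,1,-120,80,0,0,0,0,1,-154.5,103.5,10,0,0,0,1,-154.5,103.5,17,0,0,0,1]}}

```text
t: 13.0
tool_pos: [0.6531, -0.1355, 0.1394]
orientation: [179.7, -0.1, 89.7]
wrist_force: [-0.6, 0.0, -3.7]
width: 0.0392
```

Emit:
{"fn": "arm_command", "kwargs": {"moves": [0,0,0,0,0,0,1]}}

```text
t: 13.1
tool_pos: [0.6515, -0.1357, 0.1369]
orientation: [180.0, -0.2, 89.6]
wrist_force: [-0.6, 0.4, -4.2]
width: 0.0393
```

```bash
python3 go.py 651 -131 115 90; python3 -c "
from rig import *;import cv2,numpy as np
x,y=455,250
f=grab_frame('side')['frame'][:,:,::-1];cv2.imwrite('pics/side4.png',f);cv2.imwrite('pics/c4.png',cv2.resize(f[y-80:y+80,x-80:x+80],(560,560),interpolation=2))"
```

```text
t 13.1 pos [ 651.5 -135.7  136.9] rpy [180.   -0.2  89.6] F [-0.6  0.4 -4.2] w 39.3 j [-12.9  33.2  91.    0.3  55.8 -12.6]
[ 651. -131.  115.] -> [ 4.6 -0.5 22. ] [ 0.  -0.2 -0.4]
```

View pics/c4.png

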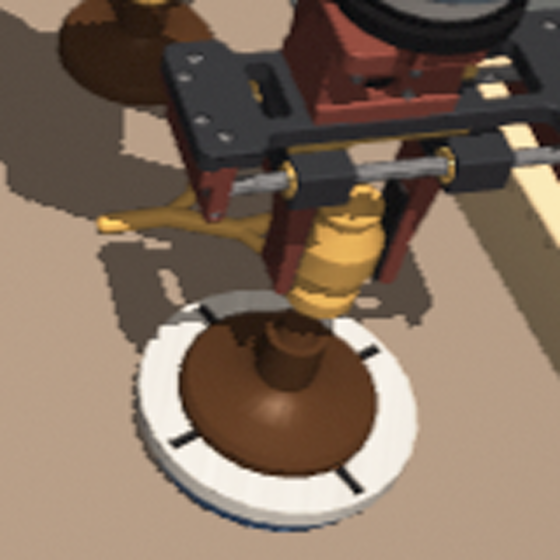

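The stem hangs upright above the spigot. I correct 4.6 mm in y, then lower.

Emit:
{"fn": "arm_command", "kwargs": {"moves": [4.6,-0.5,5,0,0,-0.4,1,4.6,-0.5,15,0,0,-0.4,1,4.6,-0.5,24,0,0,-0.4,1,4.6,-0.5,24,0,0,-0.4,1]}}

```text
t: 13.55
tool_pos: [0.6501, -0.1302, 0.1118]
orientation: [-179.9, -0.2, 90.1]
wrist_force: [0.1, -0.1, -4.6]
width: 0.0395
```

```bash
python3 go.py 651 -131 100.5 90
```

```text
t 13.55 pos [ 650.1 -130.2  111.8] rpy [-179.9   -0.2   90.1] F [ 0.1 -0.1 -4.6] w 39.5 j [-12.4  34.9  92.    0.2  53.3 -12.6]
[ 651.  -131.   100.5] -> [-0.9  0.9 11.3] [-0.1 -0.2  0.1]
```

Emit:
{"fn": "arm_command", "kwargs": {"moves": [-0.9,0.9,3,0,0,0,1,-0.9,0.9,6,0,0,0,1,-0.9,0.9,9,0,0,0,1,-0.9,0.9,11,0,0,0,1,-0.9,0.9,11.5,0,0,0,1]}}

```text
t: 14.05
tool_pos: [0.6511, -0.1311, 0.1006]
orientation: [-179.9, -0.2, 90.1]
wrist_force: [-1.7, -0.0, 1.5]
width: 0.0394
```

```bash
python3 go.py 651 -131 100.5 90
```

```text
t 14.05 pos [ 651.1 -131.1  100.6] rpy [-179.9   -0.2   90.1] F [-1.7 -0.   1.5] w 39.4 j [-12.5  35.8  92.1   0.2  52.3 -12.7]
[ 651.  -131.   100.5] -> [ 0.1 -0.1  0.1] [-0.1 -0.2  0.1]
```

The stem is seated: TCP 100.6 and the weight off. Release, rise, then the knop.

Emit:
{"fn": "arm_command", "kwargs": {"moves": [0,0,0,0,0,0,0.25,0,0,0,0,0,0,0.25,0,0,0,0,0,0,0.1,0,0,-45,0,0,0,0,0,0,-90,0,0,0,0]}}

```text
t: 14.55
tool_pos: [0.6502, -0.1312, 0.1902]
orientation: [-179.7, -0.3, 90.1]
wrist_force: [0.9, -1.6, 0.8]
width: 0.0757
```

```bash
python3 go.py 476 -341 100 90
```

```text
t 14.55 pos [ 650.2 -131.2  190.2] rpy [-179.7   -0.3   90.1] F [ 0.9 -1.6  0.8] w 75.7 j [-12.5  29.6  89.3   0.2  61.4 -12.7]
[ 476. -341.  100.] -> [-210.  -174.    90.1] [-0.3 -0.3  0.1]
```

Emit:
{"fn": "arm_command", "kwargs": {"moves": [-35,-30,0,0,0,0,0,-75,-62,10,0,0,0,0,-112,-94,30,0,0,0,0,-150,-125,60,0,0,0,0,-180,-150,80,0,0,0,0]}}

```text
t: 15.05
tool_pos: [0.5028, -0.3081, 0.113]
orientation: [-179.8, -0.2, 90.1]
wrist_force: [0.7, -1.0, 0.0]
width: 0.0877
```

Emit:
{"fn": "arm_command", "kwargs": {"moves": [-30,-30,10,0,0,0,0,-34,-27,20,0,0,0,0,-34,-27,20,0,0,0,0]}}

```text
t: 15.35
tool_pos: [0.4752, -0.3428, 0.0922]
orientation: [-179.8, -0.2, 89.9]
wrist_force: [0.1, 0.5, 0.1]
width: 0.0875
```

```bash
python3 go.py 476 -341 2 90; python3 -c "
from rig import *;import cv2,numpy as np
f=grab_frame('side')['frame'][:,:,::-1];cv2.imwrite('pics/side5.png',f)"
```

```text
t 15.35 pos [ 475.2 -342.8   92.2] rpy [-179.8   -0.2   89.9] F [0.1 0.5 0.1] w 87.5 j [-37.   31.2 102.7   0.1  46.4 -37. ]
[ 476. -341.    2.] -> [ 1.5  1.1 90.2] [-0.2 -0.2 -0.1]
```

View pics/side5.png

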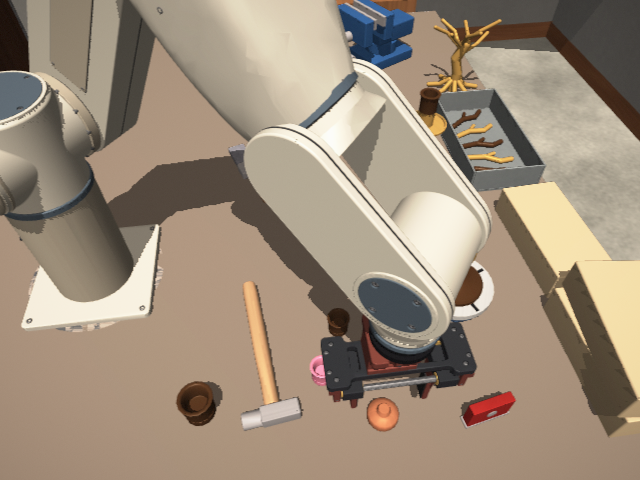

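```bash
python3 -c "
from h import *
print(ray('top',(430,262),.018),ray('side',(322,371),.018),proj('side',(476,-341,40)))"
```

```text
[ 396.90930544 -263.36486391] [ 394.77550024 -260.01843922] [384.22334729 408.476083  ]
```

The pink cup is about 80 mm off, so the fingers clear it. Descend on the knop.

Emit:
{"fn": "arm_command", "kwargs": {"moves": [1.5,1,45,0,0,0,0,1.5,1,75,0,0,0,0,1.5,1,88,0,0,0,0,1.5,1,88.5,0,0,0,0,1.5,1,88.5,0,0,0,1]}}

```text
t: 15.9
tool_pos: [0.4781, -0.3403, 0.0054]
orientation: [-179.9, -0.2, 90.1]
wrist_force: [0.2, -0.3, -0.1]
width: 0.083
```

Emit:
{"fn": "arm_command", "kwargs": {"moves": [0,0,0,0,0,0,1,0,0,0,0,0,0,1,0,0,0,0,0,0,1,0,0,0,0,0,0,1,0,0,0,0,0,0,1]}}

```text
t: 16.4
tool_pos: [0.478, -0.3404, 0.0058]
orientation: [-179.9, -0.2, 90.1]
wrist_force: [-2.0, 0.2, 4.9]
width: 0.0473
```

```bash
python3 go.py 476 -341 2 90
```

```text
t 16.4 pos [ 478.  -340.4    5.8] rpy [-179.9   -0.2   90.1] F [-2.   0.2  4.9] w 47.3 j [-36.6  39.2 103.6   0.1  37.4 -36.8]
[ 476. -341.    2.] -> [-0.6 -2.   3.8] [-0.1 -0.2  0.1]
```

Emit:
{"fn": "arm_command", "kwargs": {"moves": [0,0,0,0,0,0,0.2,0,0,0,0,0,0,0.2,0,0,3,0,0,45,0.2,0,0,3,0,0,45,0.2,0,0,3,0,0,45,0.2]}}

```text
t: 16.9
tool_pos: [0.478, -0.3403, 0.0026]
orientation: [-179.8, -0.1, 63.9]
wrist_force: [-0.3, 0.3, -1.3]
width: 0.07
```

Emit:
{"fn": "arm_command", "kwargs": {"moves": [0,0,0,0,0,64,0.2,0,0,0,0,0,64,0.2,0,0,0,0,0,64,0.2,0,0,0,0,0,64,0.2,0,0,0,0,0,64,0.2]}}

```text
t: 17.4
tool_pos: [0.4779, -0.3403, 0.0024]
orientation: [-179.8, 0.1, 21.0]
wrist_force: [0.8, 0.8, -0.4]
width: 0.0706
```

```bash
python3 go.py 477.5 -340.5 2 0
```

```text
t 17.4 pos [ 477.9 -340.3    2.4] rpy [-179.8    0.1   21. ] F [ 0.8  0.8 -0.4] w 70.6 j [-36.6  39.6 103.6   0.1  37.1  32.3]
[ 477.5 -340.5    2. ] -> [-0.5  0.   0.4] [-0.2  0.1 21. ]
```

Emit:
{"fn": "arm_command", "kwargs": {"moves": [0,0,0,0,0,21,0.2,0,0,0,0,0,21,0.2,0,0,0,0,0,21,0.4,0,0,0,0,0,21,1,0,0,0,0,0,21,1]}}

```text
t: 17.9
tool_pos: [0.4779, -0.3403, 0.0022]
orientation: [-179.8, 0.1, 0.1]
wrist_force: [-0.8, -0.2, -0.1]
width: 0.0497
```

Emit:
{"fn": "arm_command", "kwargs": {"moves": [0,0,0,0,0,0,1,0,0,0,0,0,0,1,0,0,0,0,0,0,1]}}

```text
t: 18.2
tool_pos: [0.4779, -0.3403, 0.0023]
orientation: [-179.8, 0.1, 0.1]
wrist_force: [0.2, -0.4, 1.0]
width: 0.0472
```

```bash
python3 go.py 651 -131 220 0
```

```text
t 18.2 pos [ 477.9 -340.3    2.3] rpy [-179.8    0.1    0.1] F [ 0.2 -0.4  1. ] w 47.2 j [-36.6  39.6 103.6   0.1  37.1  53.2]
[ 651. -131.  220.] -> [ 173.  -209.6 -217.5] [-0.2  0.1  0.1]
```

Emit:
{"fn": "arm_command", "kwargs": {"moves": [0,0,-50,0,0,0,1,0,0,-100,0,0,0,1,20,-25,-145,0,0,0,1,45,-55,-185,0,0,0,1,75,-90,-195,0,0,0,1]}}

```text
t: 18.7
tool_pos: [0.5503, -0.2563, 0.1991]
orientation: [-180.0, -0.1, 0.0]
wrist_force: [0.1, -1.3, -2.1]
width: 0.0468
```

```bash
python3 go.py 651 -131 195 0
```

```text
t 18.7 pos [ 550.3 -256.3  199.1] rpy [-180.    -0.1    0. ] F [ 0.1 -1.3 -2.1] w 46.8 j [-26.1  24.3  96.9   0.1  58.8  63.8]
[ 651. -131.  195.] -> [ 100.7 -125.3    4.3] [-0.  -0.1  0. ]
```

Emit:
{"fn": "arm_command", "kwargs": {"moves": [30,-38,4,0,0,0,1,60,-75,4,0,0,0,1,90,-110,4,0,0,0,1,100.5,-125,4,0,0,0,1,100.5,-125,10,0,0,0,1]}}

```text
t: 19.2
tool_pos: [0.6522, -0.129, 0.1893]
orientation: [-180.0, -0.2, 0.2]
wrist_force: [0.2, -0.3, -2.3]
width: 0.0472
```

Emit:
{"fn": "arm_command", "kwargs": {"moves": [0,0,0,0,0,0,1]}}

```text
t: 19.3
tool_pos: [0.6506, -0.1293, 0.1876]
orientation: [-180.0, 0.0, 0.3]
wrist_force: [-0.4, 0.2, -2.2]
width: 0.047
```

```bash
python3 go.py 651 -131 162 0; python3 -c "
from rig import *;import cv2,numpy as np
x,y=455,240
f=grab_frame('side')['frame'][:,:,::-1];cv2.imwrite('pics/side6.png',f);cv2.imwrite('pics/c6.png',cv2.resize(f[y-80:y+80,x-80:x+80],(560,560),interpolation=2))"
```

```text
t 19.3 pos [ 650.6 -129.3  187.6] rpy [-180.     0.     0.3] F [-0.4  0.2 -2.2] w 47.0 j [-12.3  29.6  89.7   0.   60.8  77.4]
[ 651. -131.  162.] -> [ 0.4  1.7 25.6] [-0.   0.   0.3]
```

View pics/c6.png

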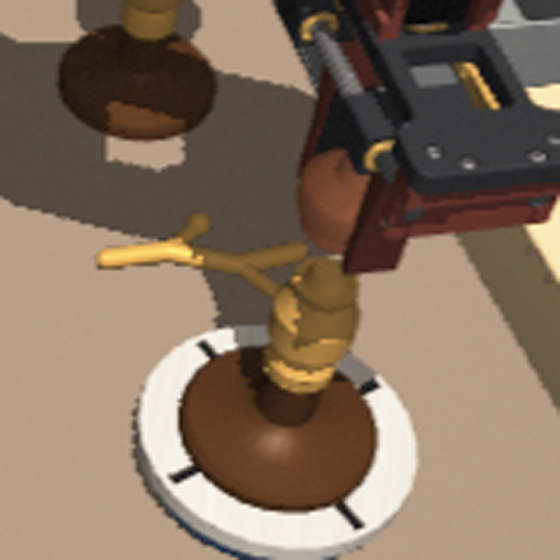

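The stem stands straight on the foot, and the knop hangs above its spigot at crop (330,270). Lowering.

Emit:
{"fn": "arm_command", "kwargs": {"moves": [0.4,1.7,10,0,0,0.3,1,0.4,1.7,20,0,0,0.3,1,0.4,1.7,26,0,0,0.3,1,0.4,1.7,26,0,0,0.3,1]}}

```text
t: 19.75
tool_pos: [0.65, -0.1316, 0.1605]
orientation: [-179.9, 0.1, -0.1]
wrist_force: [-0.3, 0.3, -2.1]
width: 0.0467
```

```bash
python3 go.py 651 -131 150.3 0
```

```text
t 19.75 pos [ 650.  -131.6  160.5] rpy [-179.9    0.1   -0.1] F [-0.3  0.3 -2.1] w 46.7 j [-12.5  31.4  90.6   0.1  58.1  77.6]
[ 651.  -131.   150.3] -> [ 1.  -0.6 10.2] [-0.1  0.1 -0.1]
```

Emit:
{"fn": "arm_command", "kwargs": {"moves": [1,-0.6,3,0,0,0,1,1,-0.6,6,0,0,0,1,1,-0.6,8,0,0,0,1,1,-0.6,10,0,0,0,1,1,-0.6,10.5,0,0,0,1]}}

```text
t: 20.25
tool_pos: [0.6512, -0.1309, 0.1502]
orientation: [-179.9, 0.1, -0.1]
wrist_force: [-0.5, 0.5, 0.4]
width: 0.0469
```

```bash
python3 go.py 651 -131 150.3 0
```

```text
t 20.25 pos [ 651.2 -130.9  150.2] rpy [-179.9    0.1   -0.1] F [-0.5  0.5  0.4] w 46.9 j [-12.4  32.2  90.8   0.1  57.1  77.7]
[ 651.  -131.   150.3] -> [-0.2  0.1 -0.1] [-0.1  0.1 -0.1]
```

Emit:
{"fn": "arm_command", "kwargs": {"moves": [0,0,0,0,0,0,0.2,0,0,0,0,0,0,0.2,0,0,0,0,0,0,0,0,0,-45,0,0,0,0,0,0,-80,0,0,0,0]}}

```text
t: 20.75
tool_pos: [0.6512, -0.131, 0.231]
orientation: [-179.9, 0.2, -0.1]
wrist_force: [-0.1, -0.4, 0.6]
width: 0.083
```

```bash
python3 go.py 440 13 110 0
```

```text
t 20.75 pos [ 651.2 -131.   231. ] rpy [-179.9    0.2   -0.1] F [-0.1 -0.4  0.6] w 83.0 j [-12.4  27.1  87.5   0.1  65.5  77.7]
[440.  13. 110.] -> [-211.1 -143.4  121.9] [-0.1  0.2 -0.1]
```

Emit:
{"fn": "arm_command", "kwargs": {"moves": [-40,-27,0,0,0,0,0,-80,-54,20,0,0,0,0,-120,-82,50,0,0,0,0,-160,-109,80,0,0,0,0,-195,-132,110,0,0,0,0]}}

```text
t: 21.25
tool_pos: [0.4673, -0.0058, 0.1319]
orientation: [-179.9, 0.0, -0.1]
wrist_force: [0.5, 0.6, -0.8]
width: 0.0878
```

```bash
python3 go.py 440 13 80 0
```

```text
t 21.25 pos [467.3  -5.8 131.9] rpy [-179.9    0.    -0.1] F [ 0.5  0.6 -0.8] w 87.8 j [ -2.2  19.3 116.7   0.1  44.1  87.8]
[440.  13.  80.] -> [-27.3 -18.6  51.9] [-0.1  0.  -0.1]
```

Emit:
{"fn": "arm_command", "kwargs": {"moves": [-27,-18.5,20,0,0,0,0,-27,-18.5,50,0,0,0,0,-27,-18.5,52,0,0,0,0]}}

```text
t: 21.55
tool_pos: [0.438, 0.0134, 0.0781]
orientation: [-179.9, 0.3, -0.1]
wrist_force: [0.7, 0.3, 0.7]
width: 0.0877
```

```bash
python3 go.py 440 13 23 0; python3 -c "
from rig import *;import cv2,numpy as np
f=grab_frame('side')['frame'][:,:,::-1];cv2.imwrite('pics/side7.png',f)"
```

```text
t 21.55 pos [438.   13.4  78.1] rpy [-179.9    0.3   -0.1] F [0.7 0.3 0.7] w 87.7 j [  0.1  23.5 121.4   0.2  35.4  90.1]
[440.  13.  23.] -> [ 2.3  0.4 55.1] [-0.1  0.3 -0.1]
```

View pics/side7.png

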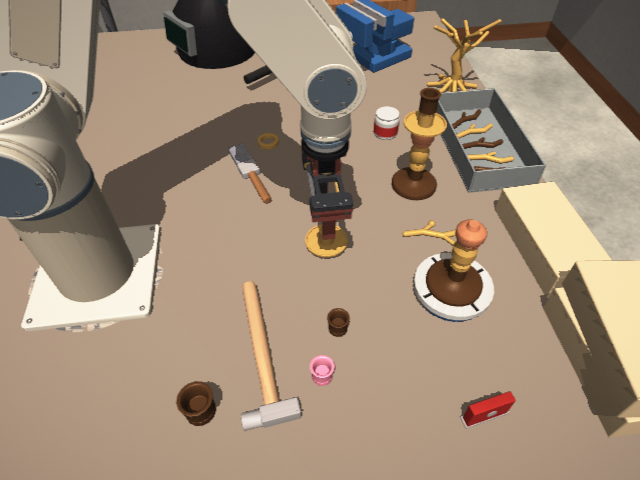

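The knop is seated upright at (471,233), with the column plumb, and the gripper is over the dish. Descend to the collar.

Emit:
{"fn": "arm_command", "kwargs": {"moves": [2,0.4,30,0,0,0,0,2,0.4,54,0,0,0,0.3,2,0.4,54,0,0,0,1,2,0.4,54,0,0,0,1,2,0.4,54,0,0,0,1]}}

```text
t: 22.1
tool_pos: [0.4428, 0.0125, 0.0265]
orientation: [-179.9, 0.0, -0.1]
wrist_force: [0.3, -0.2, -0.4]
width: 0.0597
```

Emit:
{"fn": "arm_command", "kwargs": {"moves": [0,0,0,0,0,0,1,0,0,0,0,0,0,1,0,0,0,0,0,0,1,0,0,0,0,0,0,1,0,0,0,0,0,0,1]}}

```text
t: 22.6
tool_pos: [0.4431, 0.0126, 0.027]
orientation: [-179.9, 0.0, -0.1]
wrist_force: [-0.5, 0.5, 7.0]
width: 0.0294
```

Emit:
{"fn": "arm_command", "kwargs": {"moves": [0,0,0,0,0,0,0.4,0,0,0,0,0,0,0.4,0,0,0,0,0,-45,0.4,0,0,0,0,0,-45,0.4,0,0,0,0,0,-45,0.4]}}

```text
t: 23.1
tool_pos: [0.4429, 0.0126, 0.0268]
orientation: [-179.9, -0.0, 26.0]
wrist_force: [-0.2, -0.4, 0.1]
width: 0.0528
```

```bash
python3 go.py 440 13 23 90
```

```text
t 23.1 pos [442.9  12.6  26.8] rpy [-179.9   -0.    26. ] F [-0.2 -0.4  0.1] w 52.8 j [  0.   30.  121.7   0.2  28.3  63.9]
[440.  13.  23.] -> [-2.4 -1.7  3.8] [ -0.1  -0.1 -64. ]
```

Emit:
{"fn": "arm_command", "kwargs": {"moves": [-2,-1,3.5,0,0,-64,0.4,-2,-1,3.5,0,0,-64,0.4,-2,-1,3.5,0,0,-64,0.4,-2,-1,3.5,0,0,-64,0.4,-2,-1,3.5,0,0,-64,0.4]}}

```text
t: 23.6
tool_pos: [0.4406, 0.0126, 0.0231]
orientation: [-179.9, -0.1, 69.0]
wrist_force: [0.2, -0.2, -0.0]
width: 0.0524
```

Emit:
{"fn": "arm_command", "kwargs": {"moves": [0,0,0,0,0,-21,0.4,0,0,0,0,0,-21,0.4,0,0,0,0,0,-21,0.6,0,0,0,0,0,-21,1,0,0,0,0,0,-21,1]}}

```text
t: 24.1
tool_pos: [0.4405, 0.0126, 0.023]
orientation: [-179.9, -0.1, 89.9]
wrist_force: [-0.1, 0.0, -0.1]
width: 0.0319
```

Emit:
{"fn": "arm_command", "kwargs": {"moves": [0,0,0,0,0,0,1,0,0,0,0,0,0,1,0,0,0,0,0,0,1]}}

```text
t: 24.4
tool_pos: [0.4404, 0.0126, 0.023]
orientation: [-179.9, -0.1, 89.8]
wrist_force: [-0.4, -0.0, 0.6]
width: 0.0293
```

```bash
python3 go.py 651 -131 240 90
```

```text
t 24.4 pos [440.4  12.6  23. ] rpy [-179.9   -0.1   89.8] F [-0.4 -0.   0.6] w 29.3 j [  0.   30.4 122.    0.2  27.7   0. ]
[ 651. -131.  240.] -> [-142.6  210.8 -217.4] [-0.1 -0.1 -0.2]
```

Emit:
{"fn": "arm_command", "kwargs": {"moves": [0,0,-50,0,0,0,1,0,0,-100,0,0,0,1,-20,30,-140,0,0,0,1,-40,60,-175,0,0,0,1,-65,95,-210,0,0,0,1]}}

```text
t: 24.9
tool_pos: [0.5298, -0.0492, 0.2287]
orientation: [-180.0, -0.1, 89.8]
wrist_force: [0.7, -0.1, -4.0]
width: 0.0293
```

```bash
python3 go.py 651 -131 235 90
```

```text
t 24.9 pos [529.8 -49.2 228.7] rpy [-180.    -0.1   89.8] F [ 0.7 -0.1 -4. ] w 29.3 j [ -6.6  16.  104.8   0.1  59.2  -6.5]
[ 651. -131.  235.] -> [-81.5 121.5  -6.5] [-0.  -0.1 -0.2]
```

Emit:
{"fn": "arm_command", "kwargs": {"moves": [-25,38,-8,0,0,0,1,-50,75,-8,0,0,0,1,-75,110,-8,0,0,0,1,-81.5,121.5,-8,0,0,0,1,-81.5,121.5,-8,0,0,0,1]}}

```text
t: 25.4
tool_pos: [0.6517, -0.1322, 0.235]
orientation: [-179.9, -0.1, 89.7]
wrist_force: [-0.5, 0.3, -2.8]
width: 0.0295
```

Emit:
{"fn": "arm_command", "kwargs": {"moves": [0,0,0,0,0,0,1]}}

```text
t: 25.5
tool_pos: [0.6506, -0.1318, 0.2339]
orientation: [-179.7, -0.1, 89.7]
wrist_force: [-0.6, 0.6, -3.9]
width: 0.0296
```

```bash
python3 go.py 651 -131 215 90; python3 -c "
from rig import *;import cv2,numpy as np
x,y=455,220
f=grab_frame('side')['frame'][:,:,::-1];cv2.imwrite('pics/side8.png',f);cv2.imwrite('pics/c8.png',cv2.resize(f[y-90:y+90,x-90:x+90],(540,540),interpolation=2))"
```

```text
t 25.5 pos [ 650.6 -131.8  233.9] rpy [-179.7   -0.1   89.7] F [-0.6  0.6 -3.9] w 29.6 j [-12.5  27.   87.4   0.1  65.9 -12.3]
[ 651. -131.  215.] -> [ 0.8  0.5 18.9] [-0.3 -0.1 -0.3]
```

View pics/c8.png

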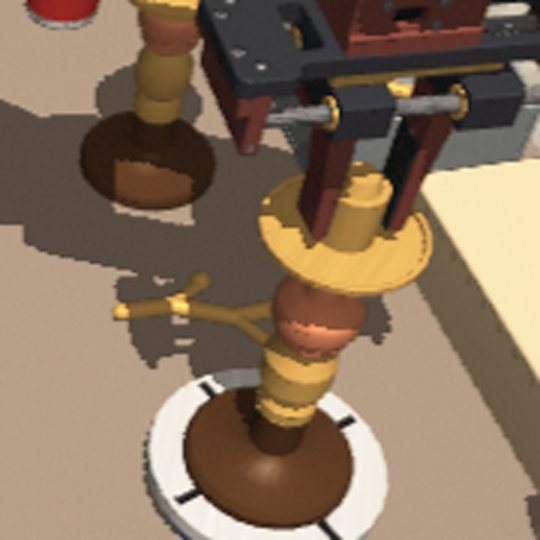

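The dish hangs level over the plumb stack. Lowering.

Emit:
{"fn": "arm_command", "kwargs": {"moves": [0.8,0.5,8,0,0,0,1,0.8,0.5,16,0,0,0,1,0.8,0.5,19,0,0,0,1,0.8,0.5,19,0,0,0,1]}}

```text
t: 25.95
tool_pos: [0.6501, -0.1304, 0.2139]
orientation: [-179.6, -0.2, 89.7]
wrist_force: [0.7, -0.1, -3.0]
width: 0.0299
```

```bash
python3 go.py 651 -131 203 90
```

```text
t 25.95 pos [ 650.1 -130.4  213.9] rpy [-179.6   -0.2   89.7] F [ 0.7 -0.1 -3. ] w 29.9 j [-12.4  28.1  88.3   0.1  63.9 -12.2]
[ 651. -131.  203.] -> [-0.6  1.  10.9] [-0.4 -0.2 -0.3]
```

Emit:
{"fn": "arm_command", "kwargs": {"moves": [-0.6,1,3,0,0,0,1,-0.6,1,6,-0.4,0,0,1,-0.6,1,9,-0.4,0,0,1,-0.6,1,11,-0.4,0,0,1,-0.6,1,11,-0.4,0,0,1]}}

```text
t: 26.45
tool_pos: [0.6512, -0.1311, 0.2031]
orientation: [179.9, -0.2, 89.7]
wrist_force: [0.1, -0.1, -3.0]
width: 0.0295
```

```bash
python3 go.py 651 -131 203 90
```

```text
t 26.45 pos [ 651.2 -131.1  203.1] rpy [179.9  -0.2  89.7] F [ 0.1 -0.1 -3. ] w 29.5 j [-12.5  28.7  89.    0.2  62.3 -12.3]
[ 651. -131.  203.] -> [ 0.1 -0.2  0.1] [ 0.1 -0.2 -0.3]
```

Still carrying the weight, so a further 0.7 mm.

Emit:
{"fn": "arm_command", "kwargs": {"moves": [0,0,0.5,0,0,0,1,0,0,1,0,0,0,1,0,0,1,0,0,0,1]}}

```text
t: 26.75
tool_pos: [0.6515, -0.1312, 0.2029]
orientation: [179.9, -0.1, 89.7]
wrist_force: [-1.6, -0.0, 5.5]
width: 0.0296
```

Emit:
{"fn": "arm_command", "kwargs": {"moves": [0,0,0,0,0,0,0.4,0,0,0,0,0,0,0.4,0,0,0,0,0,0,0.4,0,0,-35,0,0,0,0,0,0,-70,0,0,0,0]}}

```text
t: 27.25
tool_pos: [0.6505, -0.1312, 0.2722]
orientation: [-179.9, -0.2, 89.7]
wrist_force: [0.5, 0.5, -0.2]
width: 0.0653
```

```bash
python3 go.py 433 -178 100 90
```

```text
t 27.25 pos [ 650.5 -131.2  272.2] rpy [-179.9   -0.2   89.7] F [ 0.5  0.5 -0.2] w 65.3 j [-12.5  24.8  85.6   0.2  69.7 -12.3]
[ 433. -178.  100.] -> [ -48.3 -217.2  172.3] [-0.1 -0.2 -0.3]
```

Emit:
{"fn": "arm_command", "kwargs": {"moves": [-10,-45,0,0,0,0,0,-20,-90,10,0,0,0,0,-30,-130,40,0,0,0,0,-40,-170,75,0,0,0,0,-48,-210,110,0,0,0,0]}}

```text
t: 27.75
tool_pos: [0.4456, -0.1769, 0.1675]
orientation: [180.0, -0.1, 89.8]
wrist_force: [0.3, -0.6, -0.6]
width: 0.0878
```

```bash
python3 go.py 433 -178 70 90;  python3 -c "
from rig import *;import cv2,numpy as np
f=grab_frame('side')['frame'][:,:,::-1];cv2.imwrite('pics/side9.png',f)"
```

```text
t 27.75 pos [ 445.6 -176.9  167.5] rpy [180.   -0.1  89.8] F [ 0.3 -0.6 -0.6] w 87.8 j [-23.2  16.7 113.9   0.2  49.4 -23. ]
[ 433. -178.   70.] -> [ -1.3 -12.6  97.5] [ 0.  -0.1 -0.2]
```

View pics/side9.png

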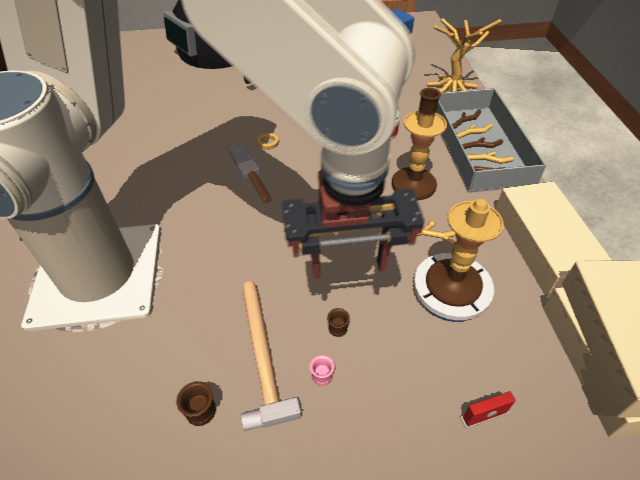

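The dish sits level at (475,222), and the small dark cup is below the gripper at (338,322). Descending.

Emit:
{"fn": "arm_command", "kwargs": {"moves": [-1.3,-12.5,50,0,0,0,0,-1.3,-12.5,95,0,0,0,0,-1.3,-12.5,110,0,0,0,0,-1.3,-12.5,110,0,0,0,0]}}

```text
t: 28.2
tool_pos: [0.42, -0.1745, 0.0495]
orientation: [-178.9, -0.6, 89.7]
wrist_force: [-0.8, 0.3, 0.4]
width: 0.0882
```

```bash
python3 go.py 433 -178 4 90
```

```text
t 28.2 pos [ 420.  -174.5   49.5] rpy [-178.9   -0.6   89.7] F [-0.8  0.3  0.4] w 88.2 j [-24.1  28.1 119.3   0.1  33.8 -23.9]
[ 433. -178.    4.] -> [-3.9 13.9 45.3] [-1.1 -0.6 -0.3]
```

Emit:
{"fn": "arm_command", "kwargs": {"moves": [-4,14,10,-1,-0.5,0,0,-4,14,10,-1,-0.5,0,0]}}

```text
t: 28.4
tool_pos: [0.4354, -0.1789, 0.0396]
orientation: [180.0, -0.0, 89.7]
wrist_force: [-0.3, -0.1, 0.4]
width: 0.0879
```

```bash
python3 go.py 433 -178 4 90
```

```text
t 28.4 pos [ 435.4 -178.9   39.6] rpy [180.   -0.   89.7] F [-0.3 -0.1  0.4] w 87.9 j [-23.8  29.7 118.3   0.   32.  -23.6]
[ 433. -178.    4.] -> [ 0.9 -2.4 35.6] [ 0.  -0.  -0.3]
```

Emit:
{"fn": "arm_command", "kwargs": {"moves": [1,-1.5,20,0,0,0,0,1,-1.5,33,0,0,0,0,1,-1.5,35,0,0,0,0,1,-1.5,35,0,0,0,1,1,-1.5,35,0,0,0,1]}}

```text
t: 28.9
tool_pos: [0.4342, -0.178, 0.0053]
orientation: [179.9, -0.0, 89.7]
wrist_force: [0.6, 0.0, 0.9]
width: 0.0754
```

Emit:
{"fn": "arm_command", "kwargs": {"moves": [0,0,0,0,0,0,1,0,0,0,0,0,0,1,0,0,0,0,0,0,1,0,0,0,0,0,0,1,0,0,0,0,0,0,1]}}

```text
t: 29.4
tool_pos: [0.4343, -0.1781, 0.0053]
orientation: [179.9, -0.0, 89.7]
wrist_force: [0.5, 0.6, 1.8]
width: 0.0372
```

Emit:
{"fn": "arm_command", "kwargs": {"moves": [0,0,0,0,0,0,1]}}

```text
t: 29.5
tool_pos: [0.4343, -0.1781, 0.0054]
orientation: [179.9, -0.0, 89.7]
wrist_force: [0.3, 0.4, -0.0]
width: 0.0371
```

Emit:
{"fn": "arm_command", "kwargs": {"moves": [0,0,0,0,0,0,0.35,0,0,0,0,0,0,0.35,0,0,0,0,0,45,0.35,0,0,0,0,0,45,0.35,0,0,0,0,0,45,0.35]}}

```text
t: 30.0
tool_pos: [0.4342, -0.178, 0.0053]
orientation: [180.0, -0.0, 63.6]
wrist_force: [-0.4, -0.4, 1.1]
width: 0.0571
```

```bash
python3 go.py 433 -178 4 0
```

```text
t 30.0 pos [ 434.2 -178.     5.3] rpy [180.   -0.   63.6] F [-0.4 -0.4  1.1] w 57.1 j [-23.8  33.8 118.6   0.1  27.6   2.6]
[ 433. -178.    4.] -> [-0.5 -1.1  1.3] [ 0.  -0.  63.6]
```

The 37 mm width means the pads are touching the flare, so the second grip goes about 3.5 mm lower.

Emit:
{"fn": "arm_command", "kwargs": {"moves": [0,0,2,0,0,64,0.35,0,0,3.5,0,0,64,0.35,0,0,3.5,0,0,64,0.35,0,0,3.5,0,0,64,0.35,0,0,3.5,0,0,64,0.35]}}

```text
t: 30.5
tool_pos: [0.4342, -0.178, 0.0017]
orientation: [180.0, -0.0, 20.6]
wrist_force: [-0.1, -1.1, -0.1]
width: 0.0572
```

Emit:
{"fn": "arm_command", "kwargs": {"moves": [0,0,0,0,0,21,0.35,0,0,0,0,0,21,0.35,0,0,0,0,0,21,0.6,0,0,0,0,0,21,1,0,0,0,0,0,21,1]}}

```text
t: 31.0
tool_pos: [0.4341, -0.1779, 0.0017]
orientation: [-180.0, -0.0, -0.3]
wrist_force: [0.1, 0.1, -0.3]
width: 0.0378
```

Emit:
{"fn": "arm_command", "kwargs": {"moves": [0,0,0,0,0,0,1,0,0,0,0,0,0,1,0,0,0,0,0,0,1]}}

```text
t: 31.3
tool_pos: [0.4341, -0.1779, 0.0017]
orientation: [-180.0, -0.0, -0.2]
wrist_force: [-1.3, -0.2, -0.1]
width: 0.0365
```

```bash
python3 go.py 651 -131 260 0
```

```text
t 31.3 pos [ 434.1 -177.9    1.7] rpy [-180.    -0.    -0.2] F [-1.3 -0.2 -0.1] w 36.5 j [-23.8  34.2 118.6   0.1  27.1  66.4]
[ 651. -131.  260.] -> [ 216.8  -47.9 -258.2] [-0.  -0.  -0.2]
```

Emit:
{"fn": "arm_command", "kwargs": {"moves": [0,0,-30,0,0,0,1,0,0,-75,0,0,0,1,0,0,-120,0,0,0,1,10,-2,-165,0,0,0,1,25,-5,-210,0,0,0,1]}}

```text
t: 31.8
tool_pos: [0.458, -0.1728, 0.2134]
orientation: [-180.0, 0.0, -0.2]
wrist_force: [1.1, -0.4, -2.3]
width: 0.0369
```

Emit:
{"fn": "arm_command", "kwargs": {"moves": [25,-5,-50,0,0,0,1,55,-12,-65,0,0,0,1,90,-20,-65,0,0,0,1,120,-27,-65,0,0,0,1,120,-27,-65,0,0,0,1]}}

```text
t: 32.3
tool_pos: [0.5808, -0.1454, 0.278]
orientation: [-180.0, -0.0, -0.1]
wrist_force: [0.7, 0.4, -1.6]
width: 0.0369
```

```bash
python3 go.py 651 -131 262 0; python3 -c "
from rig import *;import cv2,numpy as np
f=grab_frame('side')['frame'][:,:,::-1];x,y=440,200;cv2.imwrite('pics/side10.png',cv2.resize(f[y-130:y+130,x-130:x+130],(600,600),interpolation=2))"
```

```text
t 32.3 pos [ 580.8 -145.4  278. ] rpy [-180.    -0.    -0.1] F [ 0.7  0.4 -1.6] w 36.9 j [-15.2  18.7  93.9   0.1  67.3  74.9]
[ 651. -131.  262.] -> [ 70.2 -14.6  16. ] [-0.  -0.  -0.1]
```

View pics/side10.png

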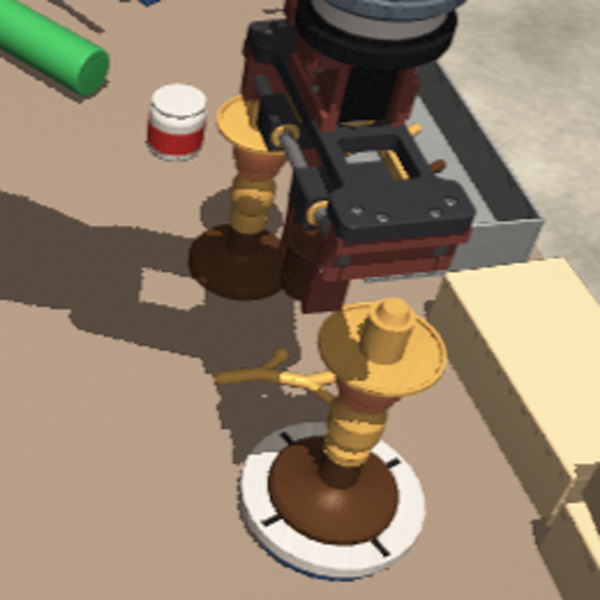

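Emit:
{"fn": "arm_command", "kwargs": {"moves": [35,-7,4,0,0,0,1,65,-13,10,0,0,0,1,70,-14.5,14,0,0,0,1,70,-14.5,16,0,0,0,1,70,-14.5,16,0,0,0,1]}}

```text
t: 32.85
tool_pos: [0.6469, -0.1316, 0.2605]
orientation: [-179.9, 0.2, -0.2]
wrist_force: [-0.1, 0.3, -1.4]
width: 0.0369
```

```bash
python3 go.py 651.2 -131 240 0; python3 -c "
from rig import *;import cv2,numpy as np
f=grab_frame('side')['frame'][:,:,::-1];x,y=465,200;cv2.imwrite('pics/side11.png',cv2.resize(f[y-75:y+75,x-75:x+75],(600,600),interpolation=2))"
```

```text
t 32.85 pos [ 646.9 -131.6  260.5] rpy [-179.9    0.2   -0.2] F [-0.1  0.3 -1.4] w 36.9 j [-12.5  25.2  86.6   0.   68.5  77.6]
[ 651.2 -131.   240. ] -> [ 4.4 -0.6 20.5] [-0.1  0.2 -0.2]
```

View pics/side11.png

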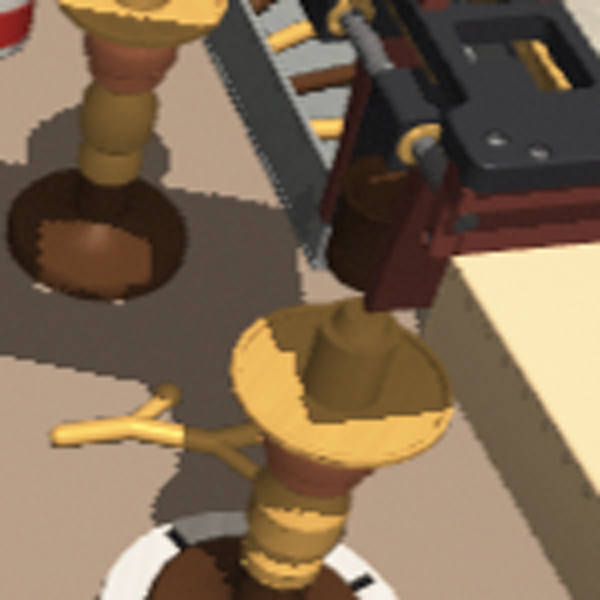

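The cup is held upright above the spigot (crop 360,310). Correct 4.4 mm in x and lower.

Emit:
{"fn": "arm_command", "kwargs": {"moves": [4.4,-0.6,4,0,0,0,1,4.4,-0.6,12,0,0,0,1,4.4,-0.6,17,0,0,0,1,4.4,-0.6,18,0,0,0,1,4.4,-0.6,18,0,0,0,1]}}

```text
t: 33.4
tool_pos: [0.6512, -0.1311, 0.2426]
orientation: [-179.9, 0.2, -0.2]
wrist_force: [-0.5, -0.6, -2.0]
width: 0.0371
```

```bash
python3 go.py 651.2 -131 227.7 0
```

```text
t 33.4 pos [ 651.2 -131.1  242.6] rpy [-179.9    0.2   -0.2] F [-0.5 -0.6 -2. ] w 37.1 j [-12.4  26.5  86.9   0.   66.8  77.7]
[ 651.2 -131.   227.7] -> [ 0.1 -0.  14.9] [-0.1  0.2 -0.2]
```

Emit:
{"fn": "arm_command", "kwargs": {"moves": [0,0,4,0,0,0,1,0,0,8,0,0,0,1,0,0,11,0,0,0,1,0,0,13,0,0,0,1,0,0,13.5,0,0,0,1]}}

```text
t: 33.9
tool_pos: [0.651, -0.131, 0.2287]
orientation: [-179.9, 0.3, -0.2]
wrist_force: [-0.4, 0.5, -1.0]
width: 0.0365
```

Emit:
{"fn": "arm_command", "kwargs": {"moves": [0,0,0.5,0,0,0,1,0,0,1,0,0,0,1,0,0,1.5,0,0,0,1]}}

```text
t: 34.2
tool_pos: [0.6512, -0.1311, 0.2276]
orientation: [-179.9, 0.2, -0.2]
wrist_force: [-1.1, -0.4, 3.0]
width: 0.0367
```

The cup is seated: TCP 227.6 against 227.7 expected, with an upward reaction. Release and rise.

Emit:
{"fn": "arm_command", "kwargs": {"moves": [0,0,0,0,0,0,0.35,0,0,0,0,0,0,0.35,0,0,0,0,0,0,0.2,0,0,-30,0,0,0,0,0,0,-65,0,0,0,0]}}

```text
t: 34.7
tool_pos: [0.6505, -0.1309, 0.2916]
orientation: [-179.9, 0.4, -0.2]
wrist_force: [0.5, -0.8, 0.3]
width: 0.0729
```

Emit:
{"fn": "arm_command", "kwargs": {"moves": [-40,0,-10,0,0,0,0,-85,0,-10,0,0,0,0,-130,0,-10,0,0,0,0,-170,0,-10,0,0,0,0,-200,0,-10,0,0,0,0]}}

```text
t: 35.2
tool_pos: [0.4481, -0.1301, 0.3032]
orientation: [-179.9, 0.5, -0.2]
wrist_force: [0.3, 0.4, 0.2]
width: 0.0881
```

Emit:
{"fn": "arm_command", "kwargs": {"moves": [0,60,0,0,0,0,0,0,120,0,0,0,0,0,0,150,0,0,0,0,0,0,150,0,0,0,0,0]}}

```text
t: 35.6
tool_pos: [0.4476, -0.285, 0.3033]
orientation: [180.0, 0.4, -0.4]
wrist_force: [0.7, 1.1, 0.4]
width: 0.0879
```

```bash
python3 go.py 651 -131 300 0; python3 -c "
from rig import *;import cv2,numpy as np
a=[]
for n,(x,y) in(('side',(445,200)),('top',(340,140))):
  f=grab_frame(n)['frame'][:,:,::-1];cv2.imwrite('pics/%s12.png'%n,f);a.append(cv2.resize(f[y-120:y+120,x-120:x+120],(400,400),interpolation=2))
cv2.imwrite('pics/c12.png',np.hstack(a))"
```

```text
t 35.6 pos [ 447.6 -285.   303.3] rpy [180.    0.4  -0.4] F [0.7 1.1 0.4] w 87.9 j [-33.6  11.3 100.4  -0.2  68.6  56.9]
[ 651. -131.  300.] -> [ 202.2 -155.6    1.9] [ 0.   0.4 -0.4]
```

View pics/c12.png

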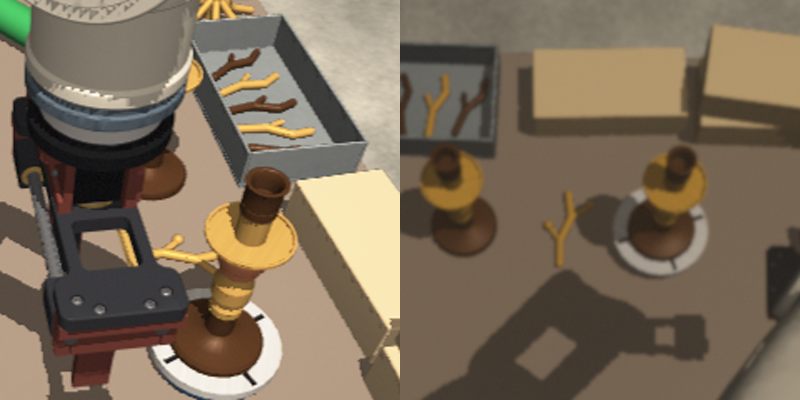

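```bash
python3 -c "
from h import *
print(proj('side',(651,-131,262)),proj('top',(651,-131,262)))
print(tri((485.8,189.2),(388,113)))
from rig import hand_in
print(hand_in())"
```

```text
[486.00965711 188.66129356] [388.05805519 115.25396824]
[ 653.66246578 -130.6288521   261.4993442 ]
the job is handed in; nothing more can be done
None
```

The second candlestick is built on the turntable: foot, stem, knop, dish and the small dark candle cup, stacked in that order. The job was handed in at about 36 s of the 120 s. Each part was gripped twice at right angles to centre it, lowered until the wrist force showed its weight was carried, then released.

**Seating:** Every part came to rest within about 0.3 mm of its expected height, and within about 0.5 mm of the axis as measured at the gripper.

**Final look:** Both views show a plumb stack, with the gripper open and well clear. The two-view position of the cup rim was (654, -131, 261.5) mm against (651, -131, 262) expected. That 2.7 mm difference in x is within what I could read from the pixels.

**What disagreed or stayed unchecked:**
- The dish still showed its weight at the calculated height and needed a slight further press to seat.
- The cup measured about 37 mm across in the grip instead of 34 mm, because the pads touched its flare. It still seated at the right height.
- I did not re-measure the finished partner's position. The arm kept well clear of it, and it looks upright and unmoved in the pictures.

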